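# Lock a dental cast in its model stand with the T-key

## Robot

A 6-joint arm with a two-finger parallel gripper is mounted at the origin on the work surface. World frame = base frame: x ahead of the robot, y to its left, z up, the work surface at z = 0. Lengths are in m, angles in rad, forces in N, time in s.
With the tool pointing down it reaches from about 0.35 to 0.975 m from the base axis. Payload 4.9 kg.
Tool frame: the origin (TCP) lies on the centre line of the jaws, within the pads' length; the fingertips stand ctrl.tcp_to_tips ahead of it and the grasp point (between the pads) lies 3 mm ahead of it (ctrl.tcp_to_tips is the distance from the TCP to the fingertips, in m); z points along the fingers, y is the direction in which the jaws open and shut (so a half turn about z gives the same grasp; the last joint's range is limited). The gripper opens to 85 mm and grips with 20 to 120 N. Pads are 22 mm wide; open, the fingers measure 114 mm over their backs; the gripper's body (76 mm by 85 mm) begins 54 mm behind the grasp point. The pads swing forward as they close: fully open they stand 13 mm farther back than shut.
Start: joints at [1.168, 0.053, 1.613, -0, 1.476, -0.119], TCP at [0.175, 0.6, 0.253] pointing down, gripper open.
Joint ranges: [-3.01, 3.01], [-1.01, 2.22], [0.06, 2.58], [-1.02, 4.17], [0.09, 2.62], [-3.14, 3.14]. Speed limits (rad/s): [2.57, 2.57, 3.14, 3.14, 3.14, 3.14].

## Interface

Orientations are given as a rotation vector (axis times angle).
In Python, from station import ctrl, vision gives the robot as it stands.
- The arm moves only by the tool jog_arm, never from a script. Its argument "deltas" is a list of rows, each a list of 7 numbers: the turn, a rotation vector about the tool's x, y, z in rad, then the shift along the tool's x, y, z in cm, then the opening, from 0 (shut) to 1 (fully open). A call has 1 to 12 rows; each row shifts and turns the commanded pose from where the row before left it, along the tool's axes as they then stand; what a row does not reach is not made up. A row lasts 1/12 s, in which the tool goes at most 41.7 mm and 7.16 degrees, less where a joint would pass 70% of its speed; a pose out of reach is approached as far as the arm can. A call with a gripper value outside its range is refused whole. The fingers move at their own pace and stop on an object; "grip_force" is the grip in N (left out, the last holds). Time passes only in rows, so rows that do not move let the fingers close. It gives the time, the measured TCP pose, the force and the opening at its end, in the units of the state.
- ctrl.get_obs(): the state, without advancing time (a new reading comes with each control period).
- vision.get_image(name): name is "scene" or "top" or "wrist"; returns (picture, depth): 400x640x3 uint8, red, green, blue; 400x640 float32, m along the optical axis (not along the pixel's ray), 0 where there is no reading.
- vision.calibration(name): a dict with "fx", "fy", "cx", "cy" (pixels), "rvec" (rotation vector, rad) and "tvec" (3), from world to camera coordinates, as OpenCV has them; the wrist camera has in their place "hand_eye" (4x4, takes a point from camera to tool coordinates, whose origin is the TCP and whose axes are the flange's). Camera axes: x right, y down, z forward; pixel columns grow to the right and rows downward; lengths in m; the calibration is good to about 2 mm. A picture is of the moment at which its call begins: read the wrist's pose just before it. calibration takes no time and is no camera call.
- ctrl.finish_job(): hands the job in, once; it reports no verdict.
The state is a dict: "t": time; "q": joint angles; "dq": joint speeds; "effort": joint torques, N m; "tool_pos": TCP position; "tool_rot": TCP orientation; "contact_force": force on the tool from outside, world axes, zero at the start; "wrist_torque": the same for the moment, N m; "opening": finger opening in m.
Only numpy, scipy, OpenCV 4.12 (cv2) and the standard library are available. Lean on these libraries where they do the work, as an engineer would, in place of code of your own. Each camera call takes 0.05 s, during which the arm holds its last target. There are 200 camera calls.

## Task

Take the blue-handled T-key out of its wooden rest, pass its cross-bar down through the slot of the model stand beside the plaster cast, press the sprung red strap down gently and give the key a quarter turn, so that the bar catches in its notch and the key stays locked in the stand when you let go. Feel your way, for the height of the stand's table is not known exactly and pressing hard cracks the cast; leave the jar, the spray bottle, the tub and the blue model where they are.

Things in the scene. Friction and masses are not known exactly. Their poses are not given: they have to be found in the camera images.
- key_grip (a point): Centre of the blue grip of the loose T-key (about 70 g, steel and plastic), standing upright in the wooden rest. The grip is an upright block 30 mm long (own x), 14 mm thick (own y), 46 mm high (own z): pinch it across the 14 mm. Below it: steel collar 24 mm across, 5 mm thick, its underside 28 mm below this point; then a 7 mm round shaft down to the cross-bar.
- key: The T-key; origin at the bottom centre of its steel cross-bar, 59 mm below the grip's centre; axes as the grip's. The bar is 30 mm along own x, 7 mm along own y, 12 mm high (its top 19 mm below the collar's underside); its lowest 4 mm are narrowed to 26 x 4.5 mm as a lead-in. Key and slot are alike after a half turn.
- rest: Fixed wooden block 70 x 56 mm, 40 mm high, with a slot 37 x 13 mm right through it along its x. Origin under its centre, on the bench. The key hangs in it upright, its collar on the block's top, bar along the slot with a little play; it comes out straight up.
- stand: Fixed model stand. Origin on the bench straight below the slot's centre; x along the slot, towards the cast; z up. Grey base from -45 to +135 mm in x, 100 mm wide. On a column it carries a table of UNKNOWN height: its upper face is 27 to 47 mm above the bench, different each time, not reported. Pressing the key on stand or cast with over 30 N (all contacts added) cracks the cast.
- stand_lock (a point): On the bench below the lock, same point and axes as stand. On the table here: an aluminium box 52 x 52 x 28 mm high; its 6 mm thick lid has a slot 38 mm (x) by 11 mm (y). Above it a red sprung strap 5 mm thick with a slot 36 x 10 mm, round-edged; strap top 44 mm above the table when not pressed. Under the lid, a notch across the slot (along y), between ridges 3 mm high.
- stand_cast (a point): On the bench below the cast, 85 mm along the stand's x (cast 27 mm high on the table, x 55 to 120 mm). How the lock acts: the key's collar lands on the strap, which yields straight down with 3 N plus 0.8 N per mm. From 6 mm down (8 N) the bar can turn, either way; at 8.5 mm (10 N) is a rigid stop. After a quarter turn, let go: key and strap rise 3 mm and the bar sits in the notch.
- jar_mid (a point): Middle of a loose glass jar with a blue lid, 44 mm across, 55 mm high; bystander.
- spray_mid (a point): Middle of a loose white spray bottle with a brass-coloured band, 38 mm across, 125 mm high; bystander.
- tub_mid (a point): Middle of a loose white plastic tub, 84 mm across, 85 mm high; bystander.
- model_mid (a point): Middle of a loose blue dental model, about 70 x 60 x 27 mm; bystander.
Not all that is in view belongs to the job. What is meant by the rest is not green, pink or yellow, and is the smaller of those in its own colour.

How it is judged:
On the way, in this order (a step that is already met when the one before it is completed fails the run):
1. the key is lifted out of its rest (z of key in the frame of rest above 0.045 m), for 0.1 s.
2. the key is down in the stand's slot, its bar still along it (horizontal distance between key_grip and stand below 0.008 m and angle between the x axis of key and the x axis of stand, either way round below 0.25 rad and z of key_grip in the frame of stand below 0.117 m), for 0.1 s.
At the end, for the whole second after the job is handed in: The key stands upright (within 7 degrees) and at rest in the stand's slot, its cross-bar below the slotted lid (grip centre less than 121 mm above the bench and within 8 mm of the slot's centre, foot within 6 mm), turned to within 0.2 rad of square across the slot, and let go (horizontal distance between key_grip and stand below 0.008 m and horizontal distance between key and stand below 0.006 m and z of key_grip in the frame of stand below 0.121 m and angle between the x axis of key and the y axis of stand, either way round below 0.2 rad and angle between key's own z axis and vertical below 0.12 rad and linear speed of key below 0.01 m/s and angular speed of key below 0.1 rad/s); the robot touches nothing.
It fails at once if the key loaded the stand or the cast with more than 30 N before it was turned square (or 60 N after), all contacts added ((contact force between key and stand above 30 N and angle between the x axis of key and the y axis of stand, either way round above 0.25 rad) or contact force between key and stand above 60 N).
It fails at once if the robot itself pushed the stand or the cast with more than 25 N (contact force between the arm and stand above 25 N).
It fails at once if the robot's fingers pushed the stand or the cast with more than 25 N (contact force between the fingers and stand above 25 N).
It fails at once if a bystander was moved by more than 20 mm (distance of any of jar_mid, spray_mid, tub_mid, model_mid from where it was at the start of the episode above 0.02 m).
It also fails if it takes over 69 s, if anything falls off the work surface, if the arm or the gripper's body presses on something with over 40 N, if the wrist force passes 120 N, or if a joint passes its speed limit or range.

## Working session

There is one attempt and no reset: what is moved stays moved. The work goes in short steps, Python scripts to look and compute and a tool call to move; the robot and the scene stay as the last step left them, time stands still between calls to the robot, and variables do not carry over. Pictures are saved under pics/ and viewed, about 8 in all and at most 12, crops included, and the job is handed in when it is done.

Besides the shell and the picture viewer there is one more tool, called by a JSON object that holds its "api" and its "payload". jog_arm: Moves the arm, as the interface text tells. Its arguments: {"type":"object","properties":{"deltas":{"type":"array"},"grip_force":{"type":"number"}},"required":["deltas"]}

```bash
ls; mkdir -p pics; cat > h.py <<'E'
import numpy as np, cv2
from scipy.spatial.transform import Rotation as R
from station import ctrl, vision
def cam(name):
    c=vision.calibration(name)
    if 'hand_eye' in c:
        o=ctrl.get_obs(); T=np.eye(4); T[:3,:3]=R.from_rotvec(o['tool_rot']).as_matrix(); T[:3,3]=o['tool_pos']
        M=T@np.array(c['hand_eye'])
    else:
        W=np.eye(4); W[:3,:3]=R.from_rotvec(np.ravel(c['rvec'])).as_matrix(); W[:3,3]=np.ravel(c['tvec']); M=np.linalg.inv(W)
    return c,M
def grab(name,fn):
    c,M=cam(name); im,d=vision.get_image(name); cv2.imwrite(fn+'.png',cv2.cvtColor(im,cv2.COLOR_RGB2BGR)); np.savez(fn+'.npz',im=im,d=d,M=M,K=[c['fx'],c['fy'],c['cx'],c['cy']])
    return im,d,M,[c['fx'],c['fy'],c['cx'],c['cy']]
def load(fn):
    z=np.load(fn+'.npz'); return z['im'],z['d'],z['M'],z['K']
def ray(u,v,M,K,z):
    r=M[:3,:3]@np.array([(u-K[2])/K[0],(v-K[3])/K[1],1]); return M[:3,3]+r*(z-M[2,3])/r[2]
def pts(d,M,K):
    v,u=np.mgrid[:d.shape[0],:d.shape[1]]
    P=np.stack([(u-K[2])/K[0]*d,(v-K[3])/K[1]*d,d],-1)@M[:3,:3].T+M[:3,3]; P[d==0]=np.nan; return P
E
python3 - <<'E'
from h import *
for n in ['scene','top']:
    im,d,M,K=grab(n,'pics/'+n+'0'); print(n,M.round(3).tolist(),K,(d>0).mean())
print(ctrl.get_obs(),ctrl.tcp_to_tips)
a=cv2.imread('pics/scene0.png');b=cv2.imread('pics/top0.png')
E
```

```text
pics
scene [[-0.086, 0.571, -0.816, 1.638], [0.996, 0.069, -0.057, 0.054], [0.024, -0.818, -0.575, 0.802], [0.0, 0.0, 0.0, 1.0]] [501.1892911150311, 501.1892911150311, 318.7316766734474, 202.25323162756786] 0.964296875
top [[-0.023, -0.996, 0.082, 0.512], [-1.0, 0.022, -0.003, 0.01], [0.001, -0.082, -0.997, 1.327], [0.0, 0.0, 0.0, 1.0]] [405.8129370597972, 405.8129370597972, 316.23720488489425, 195.6556125027599] 0.99614453125
{'t': 0.1, 'q': array([ 1.16799065e+00,  5.32990132e-02,  1.61417593e+00, -1.05787789e-05,
        1.47603811e+00, -1.18996184e-01]), 'dq': array([-0.00069549, -0.0003335 , -0.00232113,  0.00029013, -0.00057233,
       -0.00025199]), 'effort': array([ 1.69858695e-04, -3.94905567e+01, -3.71361566e+01, -1.71165434e-04,
        4.01897763e-03, -1.59645123e-05]), 'tool_pos': array([0.1747957 , 0.59949636, 0.25216938]), 'tool_rot': array([-4.44241827e-01, -3.10953321e+00,  2.91827474e-03]), 'contact_force': array([-0.63167815, -0.8446845 ,  0.02356745]), 'wrist_torque': array([ 0.02594729, -0.01518781, -0.00064842]), 'opening': 0.0851679326880792} 0.022
```

View pics/scene0.png

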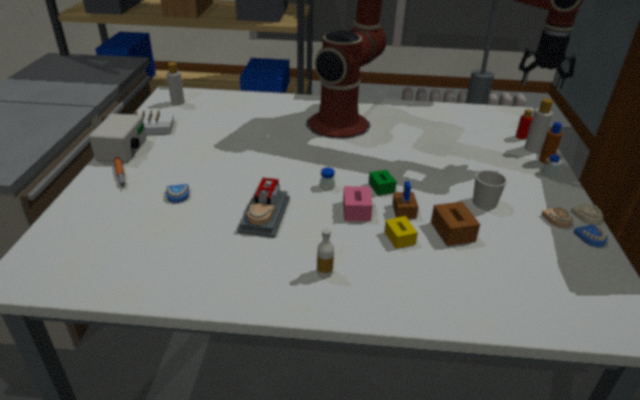

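View pics/top0.png

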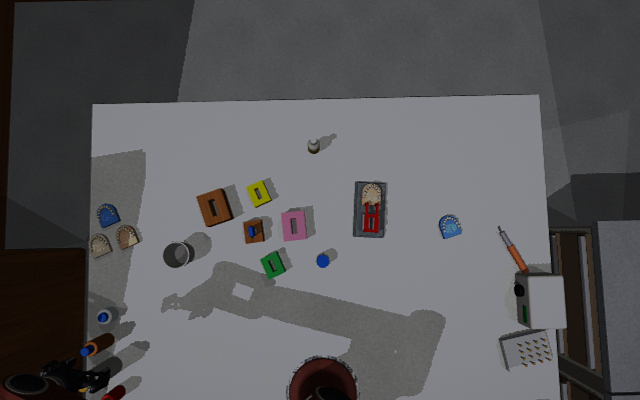

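Candidates for the rest are: small brown block holding the blue grip (scene 404,205; top 253,230), big brown (455,223; 214,207), pink (357,203), yellow (401,231) and green (382,181). I choose the small brown one. Other blue things are the jar lid (top 322,260) and the blue model (450,225). The stand is at top (370,210), with the red lock at (371,218) and the cast above it, towards +x.

```bash
python3 - <<'E'
from h import *
im,d,M,K=load('pics/top0'); P=pts(d,M,K); hsv=cv2.cvtColor(im,cv2.COLOR_RGB2HSV); h,s,v=cv2.split(hsv)
def box(m,roi,z,name):
    u0,u1,v0,v1=roi; mm=np.zeros_like(m,np.uint8); mm[v0:v1,u0:u1]=m[v0:v1,u0:u1]
    c=max(cv2.findContours(mm,0,2)[0],key=cv2.contourArea)
    W=np.array([ray(p[0][0],p[0][1],M,K,z)[:2] for p in c],np.float32)
    r=cv2.minAreaRect(W*1000); q=P[mm>0]
    print(name,r,'px',c.reshape(-1,2).mean(0).round(1),'z',np.nanpercentile(q[:,2],[5,50,95]).round(4))
red=((h<8)|(h>172))&(s>150); brown=(h>3)&(h<20)&(s>100); blue=(h>100)&(h<130)&(s>100)
box(red,(350,395,190,240),.075,'red')
box(brown|blue,(238,270,215,248),.04,'rest')
box(blue,(238,270,215,248),.08,'grip')
dark=(v<110)
box((P[...,2]>.008),(345,395,172,245),.01,'standall')
box((P[...,2]>.028),(345,395,172,245),.04,'stand high')
print(hsv[236,385],hsv[230,262],hsv[231,253])
im,d,M,K=load('pics/scene0');P=pts(d,M,K); hsv=cv2.cvtColor(im,cv2.COLOR_RGB2HSV); h,s,v=cv2.split(hsv)
blue=(h>100)&(h<130)&(s>100); box(blue,(390,420,175,205),.08,'grip scene')
a=cv2.resize(cv2.imread('pics/scene0.png')[160:250,230:430],(800,360),interpolation=2)
b=cv2.resize(cv2.imread('pics/top0.png')[170:250,230:400],(510,240),interpolation=2)
b=cv2.copyMakeBorder(b,0,0,0,290,0); cv2.imwrite('pics/crop.png',np.vstack([a,b]))
E
```

```text
red ((543.92919921875, -160.45460510253906), (43.12954330444336, 89.39132690429688), 87.99832916259766) px [371.9 213.1] z [0.0672 0.0729 0.0771]
rest ((510.0266418457031, 208.75958251953125), (68.82373809814453, 58.412391662597656), 7.475759029388428) px [253.8 232.2] z [0.034  0.0403 0.0906]
grip ((509.0087585449219, 208.98789978027344), (18.38065528869629, 27.600679397583008), 89.42655944824219) px [251. 232.] z [0.0549 0.0892 0.0928]
standall ((572.4866333007812, -164.28799438476562), (99.97308349609375, 179.39837646484375), 85.7901611328125) px [364.6 211.1] z [0.0111 0.031  0.0743]
stand high ((572.2296142578125, -162.7640380859375), (86.91353607177734, 165.383056640625), 86.0486068725586) px [368.4 209.6] z [0.0286 0.0462 0.0749]
[116  14 144] [ 13 173  28] [115 255  24]
grip scene ((530.4096069335938, 207.01971435546875), (14.402800559997559, 91.90816497802734), 84.18268585205078) px [407.5 190.8] z [0.0512 0.0772 0.0918]
```

View pics/crop.png

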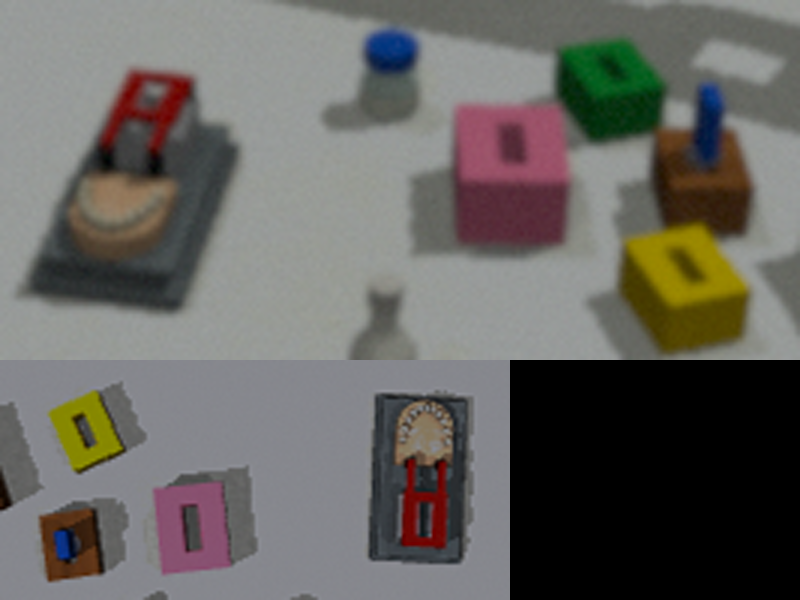

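The close crop confirms the blue grip standing in the small brown block. The rest is at (0.510, 0.209) with yaw about 7.5°, and the slot is at about (0.528, -0.161) with yaw about -4°. Heading above the rest.

{"api": "jog_arm", "payload": {"deltas": [[0, 0, 0, -2.8, -1.85, 0, 0.7], [0, 0, 0, -2.8, -1.85, 0, 0.7], [0, 0, 0, -2.8, -1.85, 0, 0.7], [0, 0, 0, -2.8, -1.85, 0, 0.7], [0, 0, 0, -2.8, -1.85, 0, 0.7], [0, 0, 0, -2.8, -1.85, 0, 0.7], [0, 0, 0, -2.8, -1.85, 0, 0.7], [0, 0, 0, -2.8, -1.85, 0, 0.7], [0, 0, 0, -2.8, -1.85, 0, 0.7], [0, 0, 0, -2.8, -1.85, 0, 0.7], [0, 0, 0, -2.8, -1.85, 0, 0.7], [0, 0, 0, -2.8, -1.85, 0, 0.7]]}}

```text
t: 1.1
tool_pos: [0.4359, 0.2912, 0.2528]
tool_rot: [-0.444, -3.11, 0.0]
contact_force: [0.1, 0.4, 0.0]
opening: 0.0597
```

{"api": "jog_arm", "payload": {"deltas": [[0, 0, -0.104, -2.8, -1.85, 0, 0.7], [0, 0, -0.104, -2.8, -1.85, 0, 0.7], [0, 0, -0.104, 0, 0, 0, 0.7], [0, 0, -0.104, 0, 0, 0, 0.7], [0, 0, 0, 0, 0, 0, 0.7], [0, 0, 0, 0, 0, 0, 0.7]]}}

```text
t: 1.6
tool_pos: [0.4811, 0.2438, 0.2528]
tool_rot: [0.203, -3.134, 0.0]
contact_force: [0.7, 0.3, -0.3]
opening: 0.0598
```

```bash
cat >> h.py <<'E'
def goal(x,y,z,yaw):
    """print tool-frame shift cm and tool z turn to reach world pos, tool x yaw (deg)"""
    o=ctrl.get_obs(); r=R.from_rotvec(o['tool_rot']); A=r.as_matrix()
    y0=np.degrees(np.arctan2(A[1,0],A[0,0])); dy=(yaw-y0+180)%360-180
    print('t',round(o['t'],2),'tcp',o['tool_pos'].round(4),'yaw',y0.round(2),'tilt',A[:,2].round(4),'F',o['contact_force'].round(2),'T',o['wrist_torque'].round(3),'open',round(o['opening'],4),'q',o['q'].round(2))
    print('shift cm',(A.T@(np.array([x,y,z])-o['tool_pos'])*100).round(2),'tool-z turn rad',-np.radians(dy).round(4))
E
python3 - <<'E'
from h import *
goal(.510,.209,.22,187.5)
im,d,M,K=grab('wrist','pics/w1')
P=pts(d,M,K); hsv=cv2.cvtColor(im,cv2.COLOR_RGB2HSV); h,s,v=cv2.split(hsv)
b=(h>100)&(h<130)&(s>120)&(P[...,2]>.08)&(P[...,2]<.1)
c=max(cv2.findContours(b.astype(np.uint8),0,2)[0],key=cv2.contourArea)
W=np.array([ray(*p[0],M,K,.091)[:2]*1000 for p in c],np.float32);print(cv2.minAreaRect(W),len(c))
E
```

```text
t 1.6 tcp [0.4811 0.2438 0.2528] yaw -172.59 tilt [-9.e-04 -3.e-04 -1.e+00] F [ 0.69  0.32 -0.26] T [0.041 0.008 0.062] open 0.0598 q [ 0.33 -0.15  1.81  0.    1.48 -1.37]
shift cm [-2.42 -3.82  3.28] tool-z turn rad -0.0015
((510.09912109375, 209.78707885742188), (30.964141845703125, 14.181099891662598), 5.633257865905762) 27
```

View pics/w1.png

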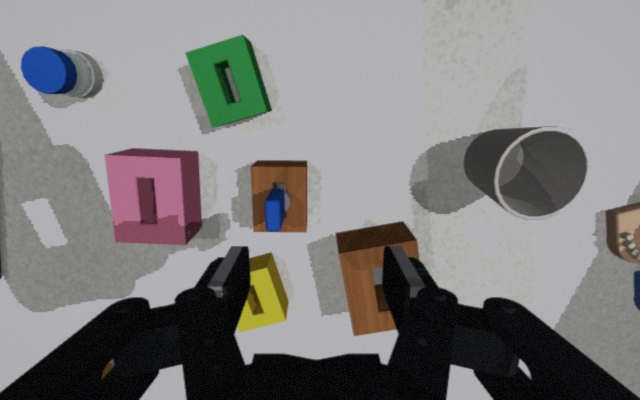

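The wrist view shows the grip at (275,210), 31 x 14 mm at (0.510, 0.210), which fits its given size. Descending on it.

{"api": "jog_arm", "payload": {"deltas": [[0, 0, 0.016, -1.2, -1.9, 0, 0.6], [0, 0, 0, -1.2, -1.9, 0, 0.6], [0, 0, 0, 0, 0, 2.5, 0.6], [0, 0, 0, 0, 0, 2.5, 0.6], [0, 0, 0, 0, 0, 2.5, 0.6], [0, 0, 0, 0, 0, 2.5, 0.6], [0, 0, 0, 0, 0, 2.5, 0.6], [0, 0, 0, 0, 0, 2.5, 0.6], [0, 0, 0, 0, 0, 1.5, 0.6], [0, 0, 0, 0, 0, 1.3, 0.6], [0, 0, 0, 0, 0, 0, 0.6], [0, 0, 0, 0, 0, 0, 0.6]]}}

```text
t: 2.65
tool_pos: [0.5095, 0.2095, 0.075]
tool_rot: [0.182, -3.135, 0.0]
contact_force: [0.3, 0.6, 0.6]
opening: 0.0513
```

```bash
python3 - <<'E'
from h import *
goal(.510,.2097,.075,186.5)
E
```

```text
t 2.65 tcp [0.5095 0.2095 0.075 ] yaw -173.35 tilt [-9.e-04 -3.e-04 -1.e+00] F [0.35 0.63 0.56] T [ 0.015 -0.018 -0.026] open 0.0513 q [ 0.25  0.06  1.92 -0.    1.16 -1.43]
shift cm [-0.05  0.02  0.  ] tool-z turn rad 0.0026
```

{"api": "jog_arm", "payload": {"deltas": [[0, 0, 0, 0, 0, 0, 0], [0, 0, 0, 0, 0, 0, 0], [0, 0, 0, 0, 0, 0, 0], [0, 0, 0, 0, 0, 0, 0], [0, 0, 0, 0, 0, 0, 0], [0, 0, 0, 0, 0, 0, 0], [0, 0, 0, 0, 0, 0, 0], [0, 0, 0, 0, 0, -0.5, 0], [0, 0, 0, 0, 0, -0.5, 0]], "grip_force": 60}}

```text
t: 3.4
tool_pos: [0.5094, 0.2091, 0.0851]
tool_rot: [0.182, -3.135, 0.001]
contact_force: [0.1, 1.1, -0.9]
opening: 0.0133
```

{"api": "jog_arm", "payload": {"deltas": [[0, 0, 0, 0, 0, -1.4, 0], [0, 0, 0, 0, 0, -1.4, 0], [0, 0, 0, 0, 0, -1.4, 0], [0, 0, 0, 0, 0, -1.4, 0], [0, 0, 0, 0, 0, -1.4, 0], [0, 0, 0, 0, 0, -1.4, 0], [0, 0, 0, 0, 0, -1.4, 0], [0, 0, 0, 0, 0, -1.4, 0], [0, 0, 0, 0, 0, -1.4, 0], [0, 0, 0, 0, 0, -1.4, 0], [0, 0, 0, 0, 0, 0, 0]]}}

```text
t: 4.32
tool_pos: [0.5115, 0.2097, 0.2294]
tool_rot: [-0.182, 3.13, 0.002]
contact_force: [0.4, -0.5, 0.1]
opening: 0.0132
```

```bash
python3 - <<'E'
from h import *
goal(.528,-.10,.225,175.8)
E
```

```text
t 4.32 tcp [0.5115 0.2097 0.2294] yaw -173.34 tilt [ 0.0059  0.0015 -1.    ] F [ 0.42 -0.46  0.06] T [ 0.001 -0.018  0.009] open 0.0132 q [ 0.25 -0.11  1.81 -0.    1.43 -1.43]
shift cm [  1.95 -30.95   0.4 ] tool-z turn rad 0.1895
```

Key is held and out. Moving to look at the stand from close by.

{"api": "jog_arm", "payload": {"deltas": [[0, 0, 0, -0.5, -2, 0, 0], [0, 0, 0, -0.5, -3, 0, 0], [0, 0, 0, -0.5, -3.5, 0, 0], [0, 0, 0, -0.5, -3.5, 0, 0], [0, 0, 0, -0.5, -3.5, 0, 0], [0, 0, 0, -0.5, -3.5, 0, 0], [0, 0, 0, -0.5, -3.5, 0, 0], [0, 0, 0, -0.5, -3.5, 0, 0], [0, 0, 0, -0.5, -3.5, 0, 0], [0, 0, 0, -0.5, -3.5, 0, 0], [0, 0, 0, -0.5, -3, 0, 0], [0, 0, 0, 0, -2, 0, 0]]}}

```text
t: 5.32
tool_pos: [0.6088, -0.1647, 0.2244]
tool_rot: [0.179, -3.136, 0.001]
contact_force: [-0.1, 0.0, -1.1]
opening: 0.0131
```

{"api": "jog_arm", "payload": {"deltas": [[0, 0, 0.095, 0, 0, 0, 0], [0, 0, 0.095, 0, 0, 0, 0], [0, 0, 0, 0, 0, 0, 0], [0, 0, 0, 0, 0, 0, 0], [0, 0, 0, 0, 0, 0, 0]]}}

```text
t: 5.73
tool_pos: [0.6084, -0.1615, 0.2249]
tool_rot: [-0.112, -3.139, -0.0]
contact_force: [-0.8, 0.0, -0.8]
opening: 0.0132
```

```bash
python3 - <<'E'
from h import *
goal(.528,-.161,.225,175.8)
im,d,M,K=grab('wrist','pics/w2'); print((d>0).mean())
E
```

```text
t 5.73 tcp [ 0.6084 -0.1615  0.2249] yaw 175.9 tilt [-6.e-04  2.e-04 -1.e+00] F [-0.77  0.04 -0.81] T [0.039 0.058 0.018] open 0.0132 q [-0.38  0.08  1.63 -0.    1.43 -1.88]
shift cm [ 8.02 -0.52 -0.  ] tool-z turn rad 0.0018
0.9960078125
```

View pics/w2.png

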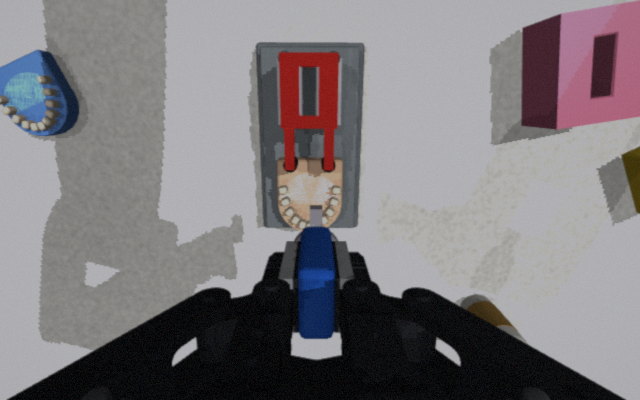

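The stand is aligned in view: strap slot at (310,90), cast at (312,185), and the held grip at (316,285).

```bash
python3 - <<'E'
from h import *
im,d,M,K=load('pics/w2'); P=pts(d,M,K); h,s,v=cv2.split(cv2.cvtColor(im,cv2.COLOR_RGB2HSV))
red=(((h<8)|(h>172))&(s>150)).astype(np.uint8)
q=P[(red>0)]; q=q[q[:,2]>.06]; print('red z',np.percentile(q[:,2],[5,25,50,75,95]).round(4))
zs=np.median(q[:,2])
cs,hi=cv2.findContours(red,cv2.RETR_CCOMP,cv2.CHAIN_APPROX_NONE)
for c,hh in zip(cs,hi[0]):
    if cv2.contourArea(c)<80: continue
    W=np.array([ray(*p[0],M,K,zs)[:2]*1000 for p in c],np.float32); print('hole' if hh[3]>=0 else 'outer',cv2.boundingRect(c),cv2.minAreaRect(W))
# base outline
z=P[...,2]; m=((z>.006)&(v<255)).astype(np.uint8); m[:, :240]=0; m[:,380:]=0; m[232:]=0
c=max(cv2.findContours(m,0,1)[0],key=cv2.contourArea); print('base px',cv2.boundingRect(c))
for (a,b) in [((270,60),(270,150)),((350,60),(350,150))]: print('z at',a,z[a[1],a[0]],z[b[1],b[0]])
print('base strip z',np.nanmedian(z[100:200,261:264]).round(4), 'table z', np.nanmedian(z[140:155,305:315]).round(4),'table side',np.nanmedian(z[120:200,270:274]).round(4),np.nanmedian(z[120:200,348:352]).round(4))
# edges of base at mid rows
for r in range(60,221,40): 
    row=z[r,240:380]; print(r,np.round(row[10:34]*1000).astype(int).tolist())
print('cast',np.nanpercentile(z[180:215,285:335],[50,90]))
# grip edges, tool frame
b=((h>100)&(h<130)&(s>120)).astype(np.uint8); b[:220]=0
for r in (235,260,290,320):
    u=np.where(b[r,280:360])[0]+280; print(r,u.min(),u.max(),ctrl.get_obs()['tool_pos'].round(3)[:2],[ray(x,r,M,K,ctrl.get_obs()['tool_pos'][2]+.017).round(4)[:2] for x in (u.min(),u.max()+1)])
E
```

```text
red z [0.0721 0.0728 0.0733 0.0739 0.2626]
outer (279, 52, 60, 119) ((546.5031127929688, -161.83273315429688), (44.47149658203125, 89.60289001464844), 85.73876190185547)
hole (297, 65, 24, 52) ((529.54345703125, -160.67897033691406), (17.68426513671875, 37.44226837158203), 85.74517059326172)
base px (256, 42, 108, 190)
z at (270, 60) 0.028029976527911227 0.027854342957174927
z at (350, 60) 0.029391490690569344 0.029466784449619754
base strip z 0.0125 table z 0.0293 table side 0.0292 0.0293
60 [0, 1, 0, 0, 1, 2, 11, 13, 13, 13, 29, 28, 30, 28, 29, 29, 30, 29, 29, 30, 28, 30, 29, 30]
100 [1, 0, 2, 0, 1, 1, 1, 0, 12, 12, 12, 29, 29, 30, 29, 29, 29, 31, 31, 29, 29, 29, 30, 29]
140 [1, 0, 0, 0, 1, -1, 0, 0, 1, 0, 10, 13, 14, 28, 30, 29, 28, 31, 28, 28, 30, 29, 30, 29]
180 [-1, 1, 0, 1, -1, 0, 0, 1, 0, 0, 1, 11, 11, 12, 28, 29, 30, 29, 29, 30, 29, 29, 29, 29]
220 [0, 0, 0, 1, 0, 1, 0, 2, 0, 0, 1, 1, 2, 12, 13, 12, 29, 29, 29, 30, 28, 29, 29, 30]
cast [0.04754742 0.05633457]
235 301 330 [ 0.608 -0.161] [array([ 0.5807, -0.1638]), array([ 0.5815, -0.1539])]
260 298 334 [ 0.608 -0.161] [array([ 0.5897, -0.1656]), array([ 0.5906, -0.1531])]
290 288 348 [ 0.608 -0.161] [array([ 0.6008, -0.1701]), array([ 0.6024, -0.149 ])]
320 297 356 [ 0.608 -0.161] [array([ 0.6131, -0.1681]), array([ 0.6147, -0.1467])]
```

```bash
python3 - <<'E'
from h import *
im,d,M,K=load('pics/w2'); P=pts(d,M,K); h,s,v=cv2.split(cv2.cvtColor(im,cv2.COLOR_RGB2HSV))
o=ctrl.get_obs(); A=R.from_rotvec(o['tool_rot']).as_matrix(); Q=(P-o['tool_pos'])@A*1000
print('cam in tool',((M[:3,3]-o['tool_pos'])@A*1000).round(1))
b=((h>100)&(h<130)&(s>150)&(v>80)).astype(np.uint8); b[:222]=0
for r in range(228,336,12):
    u=np.where(b[r,285:345])[0]+285; print(r,u.min(),u.max(),Q[r,u.min()+1].round(1),Q[r,u.max()-1].round(1),Q[r,316].round(1))
print('bar'); 
for r in range(204,226,3): print(r,[(int(u),int(v[r,u]),*Q[r,u].round(0).astype(int)) for u in range(306,327,3)])
print('slot row'); 
zs=.0733
for r in (75,90,105): print(r,v[r,293:326].tolist(),s[r,293:326].tolist(),[(int(x)) for x in P[r,293:326,2]*1000])
E
python3 -c "
import cv2;a=cv2.imread('pics/w2.png');cv2.imwrite('pics/c2.png',cv2.hconcat([cv2.resize(a[45:135,265:355],(400,400)),cv2.resize(a[195:345,266:366],(267,400))]))"
```

```text
cam in tool [  69.3    0.6 -121.1]Traceback (most recent call last):
  File "<stdin>", line 7, in <module>
    return umr_minimum(a, axis, None, out, keepdims, initial, where)
ValueError: zero-size array to reduction operation minimum which has no identity
```

View pics/c2.png

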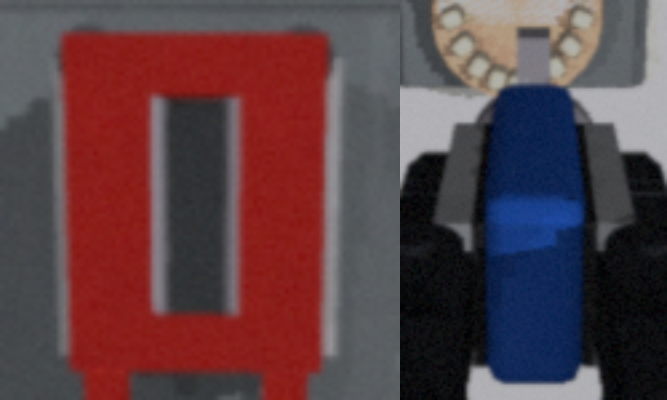

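The crop shows the dark lid slot centred in the red strap opening (x about 309) and the bar end straight under the grip (x about 316). I'll compare both in the tool frame.

```bash
python3 - <<'E'
from h import *
im,d,M,K=load('pics/w2')
o=ctrl.get_obs(); A=R.from_rotvec(o['tool_rot']).as_matrix()
f=lambda u,v,z:((ray(u,v,M,K,z)-o['tool_pos'])@A*1000).round(2)
z=o['tool_pos'][2]; print(K)
print('bar end top edge/bottom',f(316.2,226.8,z-.054),f(316.2,209.5,z-.062),f(316.2,206,z-.066))
print('grip top front/back',f(316.2,270,z+.016),f(316.2,337,z+.016))
print('slot in strap',f(309,91,.0733),'lid slot',f(309.2,91,.057))
print('stand pt',((np.array([.5288,-.1608,z])-o['tool_pos'])@A*1000).round(2))
E
```

```text
[336.84195474 336.84195474 315.86916999 199.68150855]
bar end top edge/bottom [ 3.79  0.74 54.  ] [11.29  0.77 62.  ] [12.15  0.77 66.  ]
grip top front/back [ 14.13   0.66 -15.99] [-13.06   0.6  -16.01]
slot in strap [ 78.69  -4.51 151.77] lid slot [ 79.25  -4.66 168.07]
stand pt [ 7.948e+01 -5.040e+00  3.000e-02]
```

{"api": "jog_arm", "payload": {"deltas": [[0, 0, 0.003, 1.5, -0.1, 0, 0], [0, 0, 0, 2.5, -0.1, 0, 0], [0, 0, 0, 2.5, -0.1, 0, 0], [0, 0, 0, 1.4, -0.23, 1, 0], [0, 0, 0, 0, 0, 2, 0], [0, 0, 0, 0, 0, 2, 0], [0, 0, 0, 0, 0, 1.5, 0], [0, 0, 0, 0, 0, 1.5, 0], [0, 0, 0, 0, 0, 0, 0], [0, 0, 0, 0, 0, 0, 0], [0, 0, 0, 0, 0, 0, 0]]}}

```text
t: 6.7
tool_pos: [0.53, -0.1611, 0.1464]
tool_rot: [0.119, 3.138, -0.001]
contact_force: [0.1, -0.6, -0.9]
opening: 0.0134
```

```bash
python3 - <<'E'
from h import *
goal(.5288,-.1612,.14,175.74)
grab('scene','pics/s2'); grab('wrist','pics/w3')
a=cv2.resize(cv2.imread('pics/s2.png')[120:250,210:350],(560,520),interpolation=2)
cv2.imwrite('pics/c3.png',np.hstack([a,cv2.resize(cv2.imread('pics/w3.png')[180:310,286:346],(240,520),interpolation=2)]))
E
```

```text
t 6.7 tcp [ 0.53   -0.1611  0.1464] yaw 175.65 tilt [ 1.4e-03 -7.0e-04 -1.0e+00] F [ 0.06 -0.56 -0.94] T [-0.001  0.005  0.041] open 0.0134 q [-0.43 -0.03  1.88 -0.    1.29 -1.92]
shift cm [ 0.12 -0.02  0.64] tool-z turn rad -0.0016
```

View pics/c3.png

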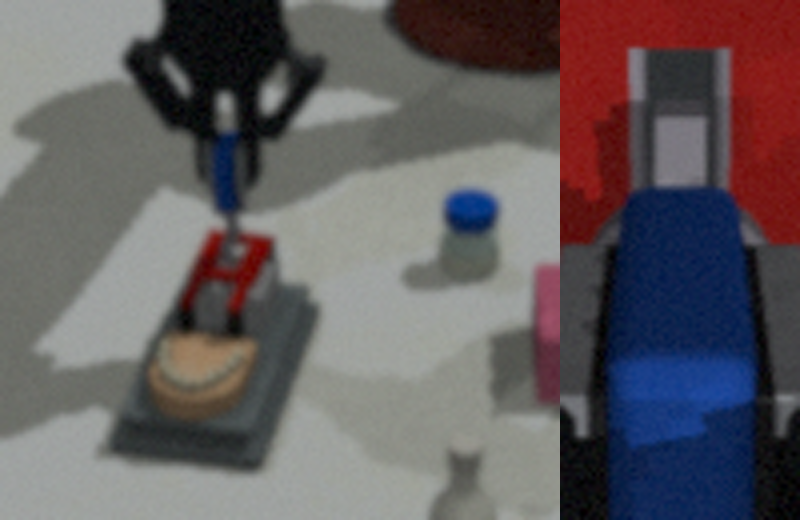

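The bar end (crop 681) is centred in the slot (680). Checking along the slot too.

```bash
python3 - <<'E'
from h import *
im,d,M,K=load('pics/w3')
o=ctrl.get_obs(); A=R.from_rotvec(o['tool_rot']).as_matrix()
f=lambda u,v,z:((ray(u,v,M,K,z)-o['tool_pos'])@A*1000).round(2)
z=o['tool_pos'][2]; h,s,v=cv2.split(cv2.cvtColor(im,cv2.COLOR_RGB2HSV))
print(s[185:200,315:318].mean(1).round().tolist())
print('strap slot end, expect 18',f(316,192,.0733)); print('bar end bottom edge',f(316,180+115/4,z-.062),f(316,180+103/4,z-.066))
print('grip top edge front',f(316,180+355/4,z+.016))
E
```

```text
[204.0, 215.0, 210.0, 210.0, 207.0, 221.0, 197.0, 113.0, 15.0, 19.0, 26.0, 33.0, 31.0, 26.0, 29.0]
strap slot end, expect 18 [18.59  0.82 73.62]
bar end bottom edge [11.77  0.79 61.97] [12.34  0.8  65.97]
grip top edge front [ 14.64   0.73 -16.04]
```

{"api": "jog_arm", "payload": {"deltas": [[0, 0, 0, 0.1, 0, 0.3, 0], [0, 0, 0, 0, 0, 0.3, 0], [0, 0, 0, 0, 0, 0.2, 0], [0, 0, 0, 0, 0, 0.2, 0], [0, 0, 0, 0, 0, 0.2, 0], [0, 0, 0, 0, 0, 0, 0]]}}

```text
t: 7.3
tool_pos: [0.528, -0.1609, 0.1326]
tool_rot: [-0.121, -3.138, -0.001]
contact_force: [-0.6, -0.2, -0.4]
opening: 0.0135
```

{"api": "jog_arm", "payload": {"deltas": [[0, 0, 0, 0, 0, 0.2, 0], [0, 0, 0, 0, 0, 0.2, 0], [0, 0, 0, 0, 0, 0.2, 0], [0, 0, 0, 0, 0, 0.2, 0], [0, 0, 0, 0, 0, 0, 0], [0, 0, 0, 0, 0, 0, 0]]}}

```text
t: 7.8
tool_pos: [0.5283, -0.161, 0.1251]
tool_rot: [-0.121, -3.139, -0.0]
contact_force: [-0.8, 0.2, -0.8]
opening: 0.0133
```

In the strap, with no contact force. Next comes the lid, in small steps.

{"api": "jog_arm", "payload": {"deltas": [[0, 0, 0, 0, 0, 0.1, 0], [0, 0, 0, 0, 0, 0.1, 0], [0, 0, 0, 0, 0, 0.1, 0], [0, 0, 0, 0, 0, 0.1, 0], [0, 0, 0, 0, 0, 0, 0], [0, 0, 0, 0, 0, 0, 0]]}}

```text
t: 8.3
tool_pos: [0.5283, -0.161, 0.1212]
tool_rot: [-0.121, -3.139, -0.0]
contact_force: [-0.3, 0.3, -0.8]
opening: 0.0135
```

{"api": "jog_arm", "payload": {"deltas": [[0, 0, 0, 0, 0, 0.1, 0], [0, 0, 0, 0, 0, 0.1, 0], [0, 0, 0, 0, 0, 0.1, 0], [0, 0, 0, 0, 0, 0.1, 0], [0, 0, 0, 0, 0, 0, 0], [0, 0, 0, 0, 0, 0, 0]]}}

```text
t: 8.8
tool_pos: [0.5283, -0.161, 0.1172]
tool_rot: [-0.121, -3.139, -0.0]
contact_force: [-0.5, -0.3, -1.1]
opening: 0.0132
```

{"api": "jog_arm", "payload": {"deltas": [[0, 0, 0, 0, 0, 0.1, 0], [0, 0, 0, 0, 0, 0.1, 0], [0, 0, 0, 0, 0, 0.1, 0], [0, 0, 0, 0, 0, 0.1, 0], [0, 0, 0, 0, 0, 0, 0], [0, 0, 0, 0, 0, 0, 0]]}}

```text
t: 9.3
tool_pos: [0.5283, -0.161, 0.1132]
tool_rot: [-0.121, -3.139, -0.0]
contact_force: [0.8, -0.2, -0.7]
opening: 0.0134
```

Through the lid freely. The collar should meet the strap near TCP z of 0.108.

{"api": "jog_arm", "payload": {"deltas": [[0, 0, 0, 0, 0, 0.1, 0], [0, 0, 0, 0, 0, 0.1, 0], [0, 0, 0, 0, 0, 0.1, 0], [0, 0, 0, 0, 0, 0, 0], [0, 0, 0, 0, 0, 0, 0]]}}

```text
t: 9.72
tool_pos: [0.5283, -0.161, 0.1102]
tool_rot: [-0.121, -3.139, -0.0]
contact_force: [0.3, -0.3, -0.3]
opening: 0.0133
```

{"api": "jog_arm", "payload": {"deltas": [[0, 0, 0, 0, 0, 0.1, 0], [0, 0, 0, 0, 0, 0.1, 0], [0, 0, 0, 0, 0, 0, 0], [0, 0, 0, 0, 0, 0, 0]]}}

```text
t: 10.05
tool_pos: [0.5286, -0.1611, 0.1088]
tool_rot: [0.121, 3.139, -0.0]
contact_force: [-2.0, 0.9, 3.2]
opening: 0.0132
```

{"api": "jog_arm", "payload": {"deltas": [[0, 0, 0, 0, 0, 0.1, 0], [0, 0, 0, 0, 0, 0.1, 0], [0, 0, 0, 0, 0, 0, 0], [0, 0, 0, 0, 0, 0, 0]]}}

```text
t: 10.38
tool_pos: [0.5286, -0.1611, 0.1066]
tool_rot: [0.121, 3.139, -0.0]
contact_force: [-2.3, -0.0, 5.5]
opening: 0.0136
```

{"api": "jog_arm", "payload": {"deltas": [[0, 0, 0, 0, 0, 0.1, 0], [0, 0, 0, 0, 0, 0.1, 0], [0, 0, 0, 0, 0, 0, 0], [0, 0, 0, 0, 0, 0, 0], [0, 0, 0, 0, 0, 0, 0]]}}

```text
t: 10.8
tool_pos: [0.5286, -0.1611, 0.1048]
tool_rot: [0.121, 3.139, -0.0]
contact_force: [-2.1, 1.1, 6.0]
opening: 0.0133
```

{"api": "jog_arm", "payload": {"deltas": [[0, 0, 0, 0, 0, 0.1, 0], [0, 0, 0, 0, 0, 0.05, 0], [0, 0, 0, 0, 0, 0, 0], [0, 0, 0, 0, 0, 0, 0], [0, 0, 0, 0, 0, 0, 0]]}}

```text
t: 11.22
tool_pos: [0.5286, -0.1611, 0.1035]
tool_rot: [0.121, 3.139, -0.0]
contact_force: [-2.3, 1.2, 6.8]
opening: 0.0132
```

```bash
python3 - <<'E'
from h import *
goal(.5283,-.161,.102,175.74)
import time
F=[]
for i in range(4):
    vision.get_image('top'); F.append(ctrl.get_obs()['contact_force'])
print(np.round(F,2).tolist())
E
```

```text
t 11.22 tcp [ 0.5286 -0.1611  0.1035] yaw 175.6 tilt [ 4.e-04 -2.e-04 -1.e+00] F [-2.3   1.24  6.81] T [0.213 0.489 0.007] open 0.0132 q [-0.43  0.02  1.91 -0.    1.21 -1.92]
shift cm [0.03 0.01 0.15] tool-z turn rad -0.0024
[[-2.44, 1.04, 6.11], [-2.44, 0.62, 6.81], [-3.51, 1.5, 6.35], [-3.4, 0.43, 6.59]]
```

Force about 7.2 N after bias, so about 5.3 mm deep. Going to about 7.2 mm.

{"api": "jog_arm", "payload": {"deltas": [[0, 0, 0, 0, 0, 0.1, 0], [0, 0, 0, 0, 0, 0.1, 0], [0, 0, 0, 0, 0, 0, 0], [0, 0, 0, 0, 0, 0, 0], [0, 0, 0, 0, 0, 0, 0]]}}

```text
t: 11.83
tool_pos: [0.5286, -0.1611, 0.1018]
tool_rot: [0.121, 3.139, -0.0]
contact_force: [-3.0, 1.7, 8.6]
opening: 0.0132
```

```bash
python3 - <<'E'
from h import *
goal(.5283,-.161,.102,175.74)
F=[]
for i in range(4):
    vision.get_image('top'); F.append(ctrl.get_obs()['contact_force'])
print(np.mean(F,0).round(2))
E
```

```text
t 11.83 tcp [ 0.5286 -0.1611  0.1018] yaw 175.6 tilt [ 2.e-04 -2.e-04 -1.e+00] F [-2.96  1.68  8.58] T [ 0.308  0.595 -0.03 ] open 0.0132 q [-0.43  0.03  1.91 -0.    1.21 -1.92]
shift cm [ 0.03  0.01 -0.02] tool-z turn rad -0.0024
[-3.58  1.43  8.03]
```

{"api": "jog_arm", "payload": {"deltas": [[0, 0, 0.05, 0, 0, 0, 0], [0, 0, 0.05, 0, 0, 0, 0], [0, 0, 0.05, 0, 0, 0, 0], [0, 0, 0.05, 0, 0, 0, 0], [0, 0, 0.05, 0, 0, 0, 0], [0, 0, 0, 0, 0, 0, 0]]}}

```text
t: 12.53
tool_pos: [0.5295, -0.1614, 0.1023]
tool_rot: [0.513, 3.097, -0.001]
contact_force: [-0.8, 1.3, 8.2]
opening: 0.0132
```

```bash
python3 - <<'E'
from h import *
goal(.5283,-.161,.102,85.74)
E
```

```text
t 12.53 tcp [ 0.5295 -0.1614  0.1023] yaw 161.18 tilt [ 2.7e-03 -9.0e-04 -1.0e+00] F [-0.83  1.31  8.2 ] T [0.221 0.223 0.016] open 0.0132 q [-0.43  0.03  1.91  0.    1.21 -1.67]
shift cm [ 0.13 -0.    0.03] tool-z turn rad 1.3167
```

{"api": "jog_arm", "payload": {"deltas": [[0, 0, 0.09, 0, 0, 0.03, 0], [0, 0, 0.09, 0, 0, 0, 0], [0, 0, 0.09, 0, 0, 0, 0], [0, 0, 0.09, 0, 0, 0, 0], [0, 0, 0.09, 0, 0, 0, 0], [0, 0, 0.09, 0, 0, 0, 0], [0, 0, 0, 0, 0, 0, 0]]}}

```text
t: 13.12
tool_pos: [0.5301, -0.1617, 0.1024]
tool_rot: [1.322, 2.845, 0.001]
contact_force: [0.7, 0.4, 8.3]
opening: 0.0135
```

```bash
python3 - <<'E'
from h import *
goal(.5286,-.161,.102,85.74)
E
```

```text
t 13.12 tcp [ 0.5301 -0.1617  0.1024] yaw 130.16 tilt [ 0.0045 -0.0017 -1.    ] F [0.66 0.37 8.32] T [ 0.043 -0.018 -0.017] open 0.0135 q [-0.43  0.03  1.91  0.    1.21 -1.13]
shift cm [ 0.15 -0.07  0.04] tool-z turn rad 0.7753
```

{"api": "jog_arm", "payload": {"deltas": [[0, 0, 0.09, 0, 0, 0.03, 0], [0, 0, 0.09, 0, 0, 0, 0], [0, 0, 0.09, 0, 0, 0, 0], [0, 0, 0.09, 0, 0, 0, 0], [0, 0, 0.09, 0, 0, 0, 0], [0, 0, 0.09, 0, 0, 0, 0], [0, 0, 0.09, 0, 0, 0, 0], [0, 0, 0.09, 0, 0, 0, 0], [0, 0, 0.05, 0, 0, 0, 0], [0, 0, 0, 0, 0, 0, 0], [0, 0, 0, 0, 0, 0, 0]]}}

```text
t: 14.03
tool_pos: [0.5305, -0.1619, 0.1024]
tool_rot: [2.29, 2.143, 0.004]
contact_force: [0.4, 0.5, 7.2]
opening: 0.0133
```

```bash
python3 - <<'E'
from h import *
goal(.5286,-.161,.102,85.74)
E
```

```text
t 14.03 tcp [ 0.5305 -0.1619  0.1024] yaw 86.21 tilt [ 0.0054 -0.0024 -1.    ] F [0.41 0.47 7.24] T [-0.072 -0.178 -0.002] open 0.0133 q [-0.43  0.03  1.9   0.    1.2  -0.36]
shift cm [ 0.08 -0.19  0.03] tool-z turn rad 0.0081
```

Turned square. Easing 1 mm back along x and rising slowly, with a softer grip, to seat it in the notch.

{"api": "jog_arm", "payload": {"deltas": [[0, 0, 0.008, 0, -0.1, 0, 0], [0, 0, 0, 0, 0, 0, 0], [0, 0, 0, 0, 0, -0.1, 0], [0, 0, 0, 0, 0, 0, 0], [0, 0, 0, 0, 0, -0.1, 0], [0, 0, 0, 0, 0, 0, 0], [0, 0, 0, 0, 0, -0.1, 0], [0, 0, 0, 0, 0, 0, 0], [0, 0, 0, 0, 0, 0, 0]], "grip_force": 25}}

```text
t: 14.78
tool_pos: [0.5302, -0.1619, 0.1055]
tool_rot: [2.297, 2.133, 0.006]
contact_force: [3.6, -0.6, 6.1]
opening: 0.0131
```

```bash
python3 - <<'E'
from h import *
goal(.5286,-.161,.102,85.74)
E
```

```text
t 14.78 tcp [ 0.5302 -0.1619  0.1055] yaw 85.75 tilt [ 0.0078 -0.0027 -1.    ] F [ 3.56 -0.64  6.1 ] T [-0.07  -0.664  0.046] open 0.0131 q [-0.43  0.02  1.91  0.    1.21 -0.36]
shift cm [ 0.08 -0.17  0.35] tool-z turn rad 0.0002
```

{"api": "jog_arm", "payload": {"deltas": [[0, 0, 0, 0, 0.1, 0, 0], [0, 0, 0, 0, 0, -0.05, 0], [0, 0, 0, 0, 0, -0.05, 0], [0, 0, 0, 0, 0, 0, 0], [0, 0, 0, 0, 0, 0, 0]]}}

```text
t: 15.2
tool_pos: [0.5304, -0.1619, 0.1058]
tool_rot: [2.298, 2.134, 0.004]
contact_force: [2.0, -0.4, 5.6]
opening: 0.0134
```

```bash
python3 - <<'E'
from h import *
goal(.5286,-.161,.102,85.74)
E
```

```text
t 15.2 tcp [ 0.5304 -0.1619  0.1058] yaw 85.76 tilt [ 0.0055 -0.0024 -1.    ] F [ 2.03 -0.42  5.63] T [-0.224 -0.498  0.003] open 0.0134 q [-0.43  0.02  1.9   0.    1.21 -0.36]
shift cm [ 0.08 -0.19  0.38] tool-z turn rad 0.0003
```

{"api": "jog_arm", "payload": {"deltas": [[0, 0, 0, 0, 0, -0.05, 0], [0, 0, 0, 0, 0, -0.05, 0], [0, 0, 0, 0, 0, 0, 0], [0, 0, 0, 0, 0, 0, 0]]}}

```text
t: 15.53
tool_pos: [0.5295, -0.1616, 0.1061]
tool_rot: [2.3, 2.136, 0.002]
contact_force: [3.2, -1.2, 4.9]
opening: 0.0134
```

```bash
python3 - <<'E'
from h import *
goal(.5286,-.161,.102,85.74)
grab('scene','pics/s4')
E
```

```text
t 15.53 tcp [ 0.5295 -0.1616  0.1061] yaw 85.76 tilt [ 0.0031 -0.0015 -1.    ] F [ 3.23 -1.2   4.94] T [-0.301 -0.589  0.003] open 0.0134 q [-0.43  0.02  1.9  -0.    1.21 -0.36]
shift cm [ 0.05 -0.09  0.41] tool-z turn rad 0.0003
```

It stops at 2.7 mm of strap travel, so the bar is caught. Releasing.

{"api": "jog_arm", "payload": {"deltas": [[0, 0, 0, 0, 0, 0, 0.2], [0, 0, 0, 0, 0, 0, 0.35], [0, 0, 0, 0, 0, 0, 0.5], [0, 0, 0, 0, 0, 0, 0.5], [0, 0, 0, 0, 0, 0, 0.5], [0, 0, 0, 0, 0, 0, 0.5], [0, 0, 0, 0, 0, -1, 0.5], [0, 0, 0, 0, 0, -2, 0.5], [0, 0, 0, 0, 0, -2, 0.5], [0, 0, 0, 0, 0, -2.5, 0.5], [0, 0, 0, 0, 0, -2.5, 0.5], [0, 0, 0, 0, 0, -2, 0.5]]}}

```text
t: 16.58
tool_pos: [0.5288, -0.1612, 0.2283]
tool_rot: [2.3, 2.136, 0.002]
contact_force: [0.0, -0.1, -0.5]
opening: 0.0426
```

{"api": "jog_arm", "payload": {"deltas": [[0, 0, 0, 1, 0, -2, 0.5], [0, 0, 0, -4, 0, 0, 0.5], [0, 0, 0, -4, 0, 0, 0.5], [0, 0, 0, -2, 0, 0, 0.5], [0, 0, 0, 0, 0, 0, 0.5], [0, 0, 0, 0, 0, 0, 0.5]]}}

```text
t: 17.08
tool_pos: [0.5215, -0.2515, 0.2458]
tool_rot: [2.304, 2.135, 0.001]
contact_force: [0.6, 1.1, -0.8]
opening: 0.0427
```

```bash
python3 - <<'E'
from h import *
goal(.5286,-.161,.25,85.74)
grab('scene','pics/s5'); im,d,M,K=grab('wrist','pics/w5')
P=pts(d,M,K); h,s,v=cv2.split(cv2.cvtColor(im,cv2.COLOR_RGB2HSV))
b=((h>100)&(h<130)&(s>120)&(abs(P[...,0]-.528)<.05)&(abs(P[...,1]+.161)<.05)).astype(np.uint8)
t=b*((P[...,2]>np.nanpercentile(P[...,2][b>0],90)-.006)); c=max(cv2.findContours(t.astype(np.uint8),0,1)[0],key=cv2.contourArea)
zt=np.nanmedian(P[...,2][t>0]); print('grip top z',zt,cv2.minAreaRect(np.array([ray(*p[0],M,K,zt)[:2]*1000 for p in c],np.float32)))
red=(((h<8)|(h>172))&(s>150)); q=P[red][:,2]; print('strap z',np.nanpercentile(q[q>.055],[25,50,75,95]).round(4))
a=cv2.resize(cv2.imread('pics/s5.png')[120:250,210:350],(430,400),interpolation=2)
w=cv2.imread('pics/w5.png'); cv2.imwrite('pics/c5.png',np.hstack([a,cv2.resize(w,(370,231)) if 0 else cv2.resize(w[:, 160:510],(350,400))]))
E
```

```text
t 17.08 tcp [ 0.5215 -0.2515  0.2458] yaw 85.65 tilt [ 3.e-04  3.e-04 -1.e+00] F [ 0.58  1.1  -0.82] T [-0.005 -0.003  0.001] open 0.0427 q [-0.58 -0.05  1.73  0.    1.46 -0.5 ]
shift cm [ 9.08  0.02 -0.42] tool-z turn rad -0.0016
grip top z 0.12098581875242578 ((529.833740234375, -162.2320556640625), (29.093265533447266, 13.22331714630127), 85.568115234375)
strap z [0.0698 0.0704 0.071  0.3028]
```

View pics/c5.png

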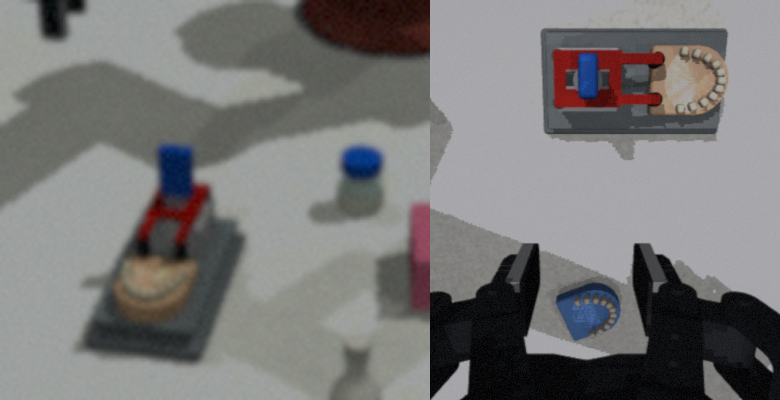

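The key stands square across the slot, with the strap still held 2.8 mm down and the grip centre at about 0.098 m, so it is locked. Handing in.

```bash
python3 -c "
from station import ctrl
print(ctrl.finish_job())"
```

```text
the job is handed in; nothing more can be done
None
```

The key is locked in the stand and let go, and the job was handed in at about 17 s; no verdict is reported. I lifted the key from the small brown rest, lowered it through the strap and lid without contact force, and pressed the strap down about 7 mm. The force reading was then about 9 N, well under the 30 N limit. I turned it a quarter turn, let it rise until the bar caught, then opened and withdrew.

Last checks, from the wrist camera and one scene picture:

| Check | Reading | Limit or target |
|---|---|---|
| Grip centre height | about 0.098 m | below 0.121 m |
| Grip position | (0.530, -0.162), 1–2 mm from the slot's centre | within 8 mm |
| Angle to square across the slot | about 0.2° (0.003 rad) | within 0.2 rad |
| Strap | still held 2.8 mm below its free height | about 3 mm expected |

- **Side force:** a side force of 2–4 N along x showed up while pressing and again while seating. The TCP also wandered about 2 mm along x during the turn. I read this as arm compliance or the notch centring the bar.
- **Not measured:** tilt, foot position and speed were not measured, though the key looked upright in both views. The bystanders were not re-measured; the jar, the spray bottle and the blue model show no sign of being moved in the last pictures, and the tub is not in those crops.

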